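# Fetch the specimen pot from behind the tall containers for weighing

### The arm

A 7-joint arm with a two-finger parallel gripper is mounted at the origin on the work surface. World frame = base frame: x ahead of the robot, y to its left, z up, the work surface at z = 0. Lengths are in mm, angles in rad, forces in N, time in s.
With the tool pointing down it reaches from about 400 to 875 mm from the base axis. Payload 19.3 kg.
Tool frame: the origin (TCP) lies at the very end of the fingers, on their centre line; the grasp point (between the pads) lies 19 mm behind it (grip_point_offset is the z of the grasp point in the tool frame, in mm); z points along the fingers, x is the direction in which the jaws open and shut, and the axes are right-handed (so a half turn about z gives the same grasp; the last joint's range is limited). The gripper opens to 85 mm and grips with 20 to 120 N. Pads are 22 mm wide; open, the fingers measure 114 mm over their backs; the gripper's body (76 mm by 85 mm) begins 54 mm behind the grasp point. The pads swing forward as they close: fully open they stand 13 mm farther back than shut.
Start: joints at [-1.253, 0.521, -0.036, 1.599, 0.021, 1.021, -0.113], TCP at [236.363, 578.573, 231.291] pointing down, gripper open.
Joint ranges: [-2.91, 2.91], [-0.3, 2.13], [-1.5, 1.42], [0.17, 2.43], [-1.26, 4.41], [0.16, 1.93], [-2.52, 2.52]. Speed limits (rad/s): [1.89, 1.89, 2.39, 2.39, 3.01, 3.01, 3.01].

### API

Orientations are given as a 3x3 rotation matrix whose columns are the frame's x, y, z axes.
In Python, from workcell import movep, movel, goto_joints, open_gripper, clamp, wait, inverse_kinematics, read_state, camera, PlanningError, finish_job, grip_point_offset gives the robot as it stands. Calls block until the motion is done:
- movep(position, orientation): joint-space move of the TCP to a pose.
- movel(position, frame=None, max_speed=150, guard=None): straight line of the TCP; frame=None keeps the orientation; max_speed is the mean speed in mm/s. With guard (N) it stops when the force on the tool has changed by that much, and returns True; else False.
- goto_joints(angles): joint-space move.
- open_gripper() and clamp(): open the fingers fully, or close them until they stop; the grip force is fixed at half the most.
- wait(seconds).
- inverse_kinematics(position, orientation): joint angles nearest the present ones, or None.
- read_state(): the state.
- camera(name): name is "scene" or "side" or "wrist"; returns a dict with "image" (420x560x3 uint8, blue, green, red), "range_z" (420x560 float32, mm along the optical axis (not along the pixel's ray), 0 where there is no reading), "fx", "fy", "cx", "cy" (pixels), "cam_to_world" (4x4, takes a point from camera to world coordinates). Camera axes: x right, y up, looking along -z (the intrinsics and any distortion apply to the point x, -y, -z); pixel columns grow to the right and rows downward; lengths in mm; the calibration is good to about 2 mm. A picture is of the moment at which its call begins.
A pose or a line that the arm cannot do raises PlanningError and nothing moves.
- finish_job(): hands the job in, once; it reports no verdict.
The state is a dict: "time": time; "qpos": joint angles; "qvel": joint speeds; "joint_efforts": joint torques, N m; "eef_pos": TCP position; "tool_rot": TCP orientation; "ft_force": force on the tool from outside, world axes, zero at the start; "torque": the same for the moment, N m; "finger_gap": finger opening in mm.
Only numpy, scipy, OpenCV 4.12 (cv2) and the standard library are available. Lean on these libraries where they do the work, as an engineer would, in place of code of your own. Each camera call takes 0.05 s, during which the arm holds its last target.

### The job

The short pot in the middle of the carton's back row is hemmed in by three tall containers: first stand all three upright in the steel tray, then set the pot gently on the middle of the balance pan. Finally put each tall container back into the very cell of the carton it came from. Keep everything upright, and leave the tape roll and the dropper bottle in the carton's front corners alone.

Things in the scene. Friction and masses are not known exactly. Their poses are not given: they have to be found in the camera images.
- carton: Open cardboard carton, fixed, 145 mm (x) by 215 mm (y), walls 50 mm high, 4 mm thick, floor 4 mm. Origin: centre of underside; x to the back row, away from the robot. Dividers 3 mm thick, tops 29 mm above the table, make 2 x 3 cells of 67 x 67 mm, centres at x -35 (front), +35 (back), y -70, 0, +70 mm. Pot starts back middle; tall containers back left, back right and front middle, in any order.
- round_bottle: Tall round white bottle, loose, 150 mm high, body 54 mm in diameter up to 98 mm, sloping shoulder to 113 mm, narrow black screw cap 30 mm in diameter from 118 mm to the top, about 0.26 kg. Origin: centre of its underside, z up.
- square_bottle: Square white bottle, loose, 135 mm high, body 48 x 48 mm up to 95 mm, round white screw cap 38 mm in diameter from 106 mm to the top, about 0.24 kg. Origin: centre of its underside, z up.
- tall_jar: Straight-sided amber glass jar, loose, 120 mm high, 53 mm in diameter, with a black lid of 54 mm diameter over the top 24 mm, about 0.30 kg. Origin: centre of its underside, z up.
- pot: Short round white specimen pot, loose, 60 mm high, 47 mm in diameter, with an aluminium lid of 48 mm diameter over the top 18 mm, about 0.12 kg. Origin: centre of its underside, z up. The wanted thing.
- tray: Shallow stainless steel tray, fixed, 270 mm (x) by 180 mm (y), lip 16 mm high, walls and floor 3 mm thick, empty at the start; the side area for the tall containers, left or right of the carton. Origin: centre of its underside on the table, z up.
- balance: Bench balance, fixed, white housing 190 mm (x) by 150 mm (y) with a round steel pan of 116 mm diameter, on the other side of the carton from the tray. Origin: on the table under the middle of the pan; the pan's flat top is 48 mm above the table (it does not give way). The control panel lies on its own -x side, up to 41 mm high.
- tape: Small roll of grey tape lying flat, loose, 54 mm in diameter, 19 mm high, in a front corner cell. Origin: centre of its underside. To be left alone.
- dropper: Small amber dropper bottle with a black top, loose, 30 mm in diameter, 59 mm high, in the other front corner cell. Origin: centre of its underside. To be left alone.

How it is judged:
By the outcome, as a careful person would: the job done as asked, in the order asked, and still so for the second after the job is handed in, with the robot touching nothing.
It also fails if it takes over 136 s, if anything falls off the work surface, if the arm or the gripper's body presses on something with over 40 N, if the wrist force passes 120 N, or if a joint passes its speed limit or range.

## Working session

There is one attempt and no reset: what is moved stays moved. The work goes in short steps, each a Python script; the robot and the scene stay as the last script left them, time stands still between calls to the robot, and variables do not carry over. Pictures are saved under pics/ and viewed, and the job is handed in when it is done.

```bash
ls; mkdir -p pics; python3 - <<'E'
from workcell import *
import cv2,numpy as np
s=read_state();print({k:np.round(v,3).tolist() if not isinstance(v,float) else v for k,v in s.items()},grip_point_offset)
for n in ("scene","side","wrist"):
    c=camera(n);cv2.imwrite(f"pics/{n}0.png",c["image"]);np.savez(f"{n}0.npz",**c)
    print(n,c["fx"],c["fy"],c["cx"],c["cy"],np.round(c["cam_to_world"],3).tolist(),[k for k in c],(c["range_z"]>0).mean())
E
```

```text
pics
{'time': 0.0, 'qpos': [-1.253, 0.522, -0.036, 1.6, 0.021, 1.021, -0.113], 'qvel': [0.001, 0.001, -0.001, -0.0, -0.001, -0.001, -0.0], 'joint_efforts': [0.0, -92.711, 1.98, -36.993, 0.018, 0.008, -0.0], 'eef_pos': [236.267, 578.252, 230.725], 'tool_rot': [[0.378, 0.926, -0.0], [0.926, -0.378, -0.001], [-0.001, 0.0, -1.0]], 'ft_force': [0.277, -0.727, -0.153], 'torque': [-0.027, -0.029, 0.008], 'finger_gap': 85.51798352252867} -18.700000000000003
scene 419.2458317432526 419.2458317432526 281.5685151431441 211.29166576355297 [[-0.656, -0.646, 0.39, 931.939], [0.754, -0.555, 0.351, 329.639], [-0.01, 0.525, 0.851, 838.113], [0.0, 0.0, 0.0, 1.0]] ['image', 'range_z', 'fx', 'fy', 'cx', 'cy', 'cam_to_world'] 0.9960799319727891
side 472.5590340652961 472.5590340652961 272.06616156939884 209.4540580480198 [[-0.687, 0.47, -0.554, 53.305], [-0.726, -0.444, 0.525, 481.172], [0.001, 0.763, 0.646, 629.842], [0.0, 0.0, 0.0, 1.0]] ['image', 'range_z', 'fx', 'fy', 'cx', 'cy', 'cam_to_world'] 0.9961479591836735
wrist 348.96292055816 348.96292055816 277.92121094844816 214.6261260302429 [[0.379, -0.885, -0.27, 168.651], [0.925, 0.362, 0.111, 607.883], [-0.001, -0.292, 0.956, 373.484], [0.0, 0.0, 0.0, 1.0]] ['image', 'range_z', 'fx', 'fy', 'cx', 'cy', 'cam_to_world'] 0.9961309523809524
```

View pics/scene0.png

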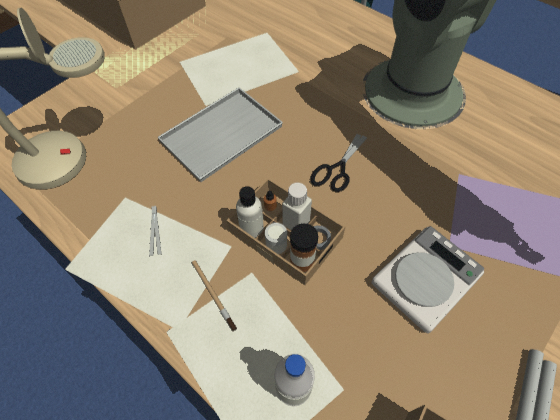

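View pics/side0.png

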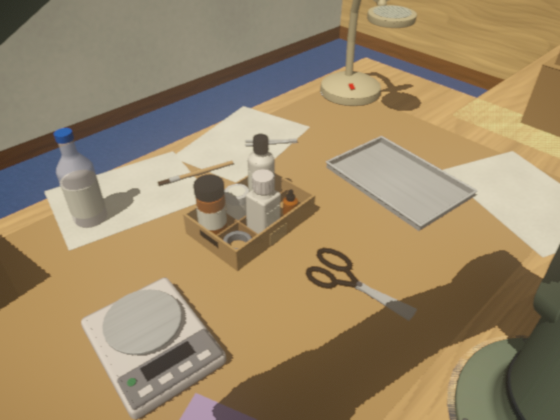

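View pics/wrist0.png

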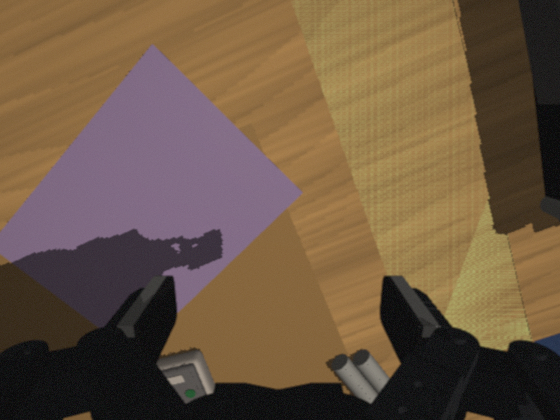

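The scene view shows the tray at about (220,132), the carton at about (285,230) and the balance pan at about (425,278). The round bottle is at (248,212), the square one at (297,207), the jar at (303,245) and the pot at (277,235). Next I'll turn these into world points.

```bash
cat > vis.py <<'E'
import numpy as np,cv2
def rays(c):
    h,w=c["range_z"].shape
    u,v=np.meshgrid(np.arange(w),np.arange(h))
    return np.dstack([(u-c["cx"])/c["fx"],-(v-c["cy"])/c["fy"],-np.ones_like(u,float)])
def pts(c):
    M=np.array(c["cam_to_world"]);p=rays(c)*c["range_z"][...,None]
    return p@M[:3,:3].T+M[:3,3]
def toplane(c,uv,z):
    M=np.array(c["cam_to_world"]);uv=np.atleast_2d(uv).astype(float)
    d=np.c_[(uv[:,0]-c["cx"])/c["fx"],-(uv[:,1]-c["cy"])/c["fy"],-np.ones(len(uv))]@M[:3,:3].T
    return M[:3,3]+d*((z-M[2,3])/d[:,2])[:,None]
E
python3 - <<'E'
import numpy as np,cv2
from vis import *
for n in("scene","side"):
    c=dict(np.load(n+"0.npz"));P=pts(c)
    R=1000
    # table check
    Z=P[...,2]; print(n,"table med",np.median(Z[(abs(Z)<15)&(P[...,0]>300)&(P[...,0]<800)]), np.std(Z[abs(Z)<8]))
    # topdown height map 2mm/px x 300..900, y -450..450
    H=np.full((300,450),-20.);C=np.zeros((300,450,3),np.uint8)
    ix=((P[...,0]-300)/2).astype(int);iy=((450-P[...,1])/2).astype(int)
    ok=(ix>=0)&(ix<300)&(iy>=0)&(iy<450)&(c["range_z"]>0)
    o=np.argsort(Z[ok]);
    C[299-ix[ok][o],iy[ok][o]]=c["image"][ok][o]
    H[299-ix[ok][o],iy[ok][o]]=Z[ok][o]
    cv2.imwrite(f"pics/{n}_top.png",np.vstack([C,cv2.applyColorMap(np.clip((H+20)*1.4,0,255).astype(np.uint8),cv2.COLORMAP_JET)]))
E
```

```text
scene table med -0.31067797741422964 1.8022602677417163
side table med 0.7796431080602133 1.4071838715900453
```

View pics/scene_top.png

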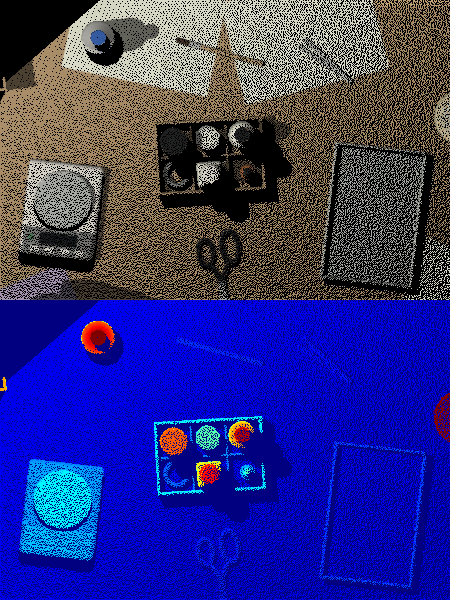

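View pics/side_top.png

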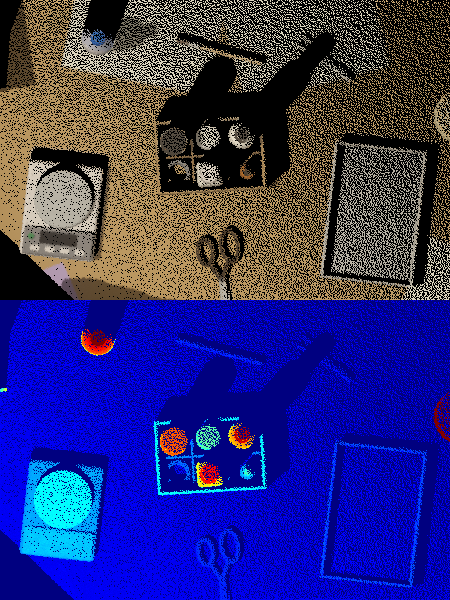

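```bash
python3 - <<'E'
import numpy as np,cv2
from vis import *
from scipy.optimize import least_squares
def circ(p):
    f=lambda q:np.hypot(p[:,0]-q[0],p[:,1]-q[1])-q[2]
    r=least_squares(f,[*p.mean(0),25],loss="soft_l1");return r.x
for n in("scene","side"):
    c=dict(np.load(n+"0.npz"));P=pts(c).reshape(-1,3);
    dz=-0.3 if n=="scene" else .8
    P[:,2]-=dz
    def box(x0,x1,y0,y1,z0,z1):
        m=(P[:,0]>x0)&(P[:,0]<x1)&(P[:,1]>y0)&(P[:,1]<y1)&(P[:,2]>z0)&(P[:,2]<z1);return P[m]
    w=box(480,690,-100,160,44,53)
    # carton walls: exclude round things by distance later
    r=cv2.minAreaRect(w[:,:2].astype(np.float32));print(n,"carton",r,len(w))
    t=box(300,650,-430,-180,12,20);print("tray",cv2.minAreaRect(t[:,:2].astype(np.float32)),len(t))
    b=box(330,620,220,420,44,53);
    h=cv2.convexHull(b[:,:2].astype(np.float32))[:,0]; print("pan",circ(h),np.median(b[:,2]))
    b=box(330,620,220,420,20,53);print("bal",cv2.minAreaRect(b[:,:2].astype(np.float32)))
    for k,z,lo in(("jar",120,(100,0)),("pot",60,0),("round",150,0),("square",135,0)):
        g={"jar":(520,660,60,150,114,126),"pot":(590,660,10,60,55,65),"round":(580,660,-60,10,144,156),"square":(520,600,0,70,129,141)}[k]
        q=box(*g); hh=cv2.convexHull(q[:,:2].astype(np.float32))[:,0]; print(k,circ(hh),len(q),np.median(q[:,2]))
    q=box(510,600,0,70,85,99);print("sq body",cv2.minAreaRect(q[:,:2].astype(np.float32)),len(q))
    q=box(580,660,-70,10,85,99);print("round body",circ(q[:,:2].astype(float)),len(q))
    q=box(500,590,-70,10,50,64);print("dropper top",circ(cv2.convexHull(q[:,:2].astype(np.float32))[:,0].astype(float)),len(q))
    q=box(500,590,50,130,14,23);print("tape",circ(cv2.convexHull(q[:,:2].astype(np.float32))[:,0].astype(float)),len(q))
E
```

```text
scene carton ((587.9942626953125, 29.808700561523438), (147.50668334960938, 216.40863037109375), 3.4526302814483643) 852
tray ((469.3411865234375, -297.1277160644531), (189.34957885742188, 276.3973388671875), 83.7135009765625) 689
pan [501.09642626 324.62731197  57.59410117] 47.35222705744495
bal ((479.989501953125, 327.0452880859375), (150.02081298828125, 191.0850372314453), 83.31000518798828)
jar [616.91645293 102.75827515  27.08472901] 577 123.21967670505016
pot [624.27893158  34.09993772  23.84204851] 335 63.09916921348592
round [630.06787471 -34.69974273  14.89845439] 181 152.93499113943273
square [552.00869212  31.33325312  19.18625083] 264 137.9930973730922
sq body ((552.39599609375, 31.48794174194336), (47.662757873535156, 47.97582244873047), 4.984729766845703) 210
round body [629.36643267 -35.64203789  26.58591075] 89
dropper top [539.37918352 -46.50782865  22.27484795] 41
tape [550.16332053  95.16699727  43.13794065] 201
side carton ((589.4223022460938, 29.057876586914062), (147.97642517089844, 218.7928009033203), 3.546046257019043) 1138
tray ((471.9219055175781, -297.07427978515625), (188.6068878173828, 277.36199951171875), 83.93924713134766) 975
pan [500.88086588 323.99748346  57.87107657] 47.2038557218785
bal ((478.8868408203125, 326.1498107910156), (150.46046447753906, 190.5638885498047), 83.50230407714844)
jar [616.96340217 102.32753407  27.33859139] 549 122.8744430867521
pot [625.15023523  34.40710335  23.57191889] 309 63.14935096259269
round [629.96234606 -34.72156305  15.11096836] 161 152.5864603457382
square [552.50316932  30.91052403  19.25753782] 299 137.7033829252502
sq body ((552.2020874023438, 31.4007568359375), (48.52788162231445, 48.802249908447266), 5.018329620361328) 327
round body [631.56315853 -36.67844065  26.8995627 ] 91
dropper top [529.6595153  -27.87329475  35.66253426] 61
tape [543.43178442  89.91079787  48.27736381] 395
```

```bash
cat > plan.py <<'E'
import numpy as np
def down(ang):  # jaws (tool x) along world angle ang
    x=np.array([np.cos(ang),np.sin(ang),0]);z=np.array([0,0,-1.]);return np.c_[x,np.cross(z,x),z]
CY=np.radians(3.5);CC=np.array([588.7,29.4]);TY=np.radians(-6.2);TC=np.array([470.6,-297.1]);PAN=np.array([501.0,324.3])
rot=lambda a:np.array([[np.cos(a),-np.sin(a)],[np.sin(a),np.cos(a)]])
cell=lambda x,y:CC+rot(CY)@[x,y]
tr=lambda x,y:TC+rot(TY)@[x,y]
OBJ={"round":np.array([630.0,-34.8]),"square":np.array([552.3,31.2]),"jar":np.array([616.9,102.5]),"pot":np.array([624.7,34.3])}
CELL={"round":cell(35,-70),"square":cell(-35,0),"jar":cell(35,70)}
TR={"round":tr(85,0),"square":tr(-85,0),"jar":tr(0,0)}
ZG={"round":119,"square":103,"jar":89,"pot":34}
UP=300
CA=CY+np.pi/2; TA=TY+np.pi/2; BA=TY+np.pi/2
E
python3 - <<'E'
from plan import *
from workcell import *
from vis import pts
for k in CELL: print(k,CELL[k],TR[k])
for nm,p,a,z in [(k,OBJ[k],CA,ZG[k]) for k in OBJ]+[(k,TR[k],TA,ZG[k]) for k in TR]+[("pan",PAN,BA,80)]:
    for aa in(a,a+np.pi):
        for zz in(z,UP):
            q=inverse_kinematics([*p,zz],down(aa));print(nm,zz,None if q is None else np.round(q,2).tolist())
c=dict(np.load("scene0.npz"))
for n in("scene0","side0"):
    c=dict(np.load(n+".npz"));P=pts(c).reshape(-1,3);m=(P[:,2]>60)&(P[:,1]<-150)&(P[:,0]>150);Q=P[m]
    if len(Q): print(n,len(Q),Q.min(0),Q.max(0)); near=Q[np.argsort(-Q[:,1])[:3]];print(near)
E
```

```text
round [627.90811571 -38.33273701] [ 555.10283194 -306.27994524]
square [553.76528206  27.26330112] [ 386.09716806 -287.92005476]
jar [619.36132018 101.40613477] [ 470.6 -297.1]
round 119 [-0.07, 0.66, 0.05, 1.68, -0.04, 0.8, 1.63]
round 300 [-0.21, 0.48, 0.25, 1.51, -0.13, 1.17, 1.7]
round 119 [-0.49, 0.8, 0.72, 1.7, -0.65, 0.9, -1.0]
round 300 [-0.51, 0.57, 0.75, 1.53, -0.41, 1.2, -1.2]
square 103 [-0.17, 0.58, 0.02, 1.9, -0.01, 0.66, 1.48]
square 300 [-0.33, 0.34, 0.22, 1.72, -0.08, 1.09, 1.55]
square 103 [-0.57, 0.67, 0.59, 1.92, -0.55, 0.72, -1.17]
square 300 [-0.71, 0.43, 0.76, 1.73, -0.32, 1.11, -1.35]
jar 89 [-0.25, 0.69, -0.01, 1.71, 0.01, 0.74, 1.36]
jar 300 [-0.33, 0.46, 0.1, 1.52, -0.05, 1.16, 1.41]
jar 89 [-0.64, 0.79, 0.59, 1.73, -0.58, 0.81, -1.28]
jar 300 [-0.7, 0.55, 0.7, 1.54, -0.37, 1.19, -1.45]
pot 34 [-0.13, 0.77, -0.03, 1.72, 0.04, 0.65, 1.45]
pot 300 [-0.26, 0.47, 0.16, 1.52, -0.08, 1.16, 1.55]
pot 34 [-0.54, 0.89, 0.61, 1.75, -0.72, 0.74, -1.06]
pot 300 [-0.61, 0.56, 0.72, 1.54, -0.38, 1.19, -1.33]
round 119 [0.24, 0.68, 0.25, 1.68, -0.22, 0.81, 2.06]
round 300
[... 569 characters left out ...]
0.41, 1.14, -0.82]
pan 80 [-0.63, 0.67, -0.06, 1.79, 0.06, 0.68, 0.74]
pan 300 [-0.65, 0.41, -0.03, 1.59, 0.01, 1.14, 0.78]
pan 80 [-1.05, 0.76, 0.57, 1.81, -0.59, 0.74, -1.84]
pan 300 [-1.15, 0.5, 0.71, 1.62, -0.35, 1.16, -2.03]
scene0 5069 [ 184.64806749 -998.36653017   60.0008429 ] [ 855.8227217  -417.70625751  385.65087065]
[[ 676.71444927 -417.70625751  269.62879446]
 [ 672.9891528  -417.89633117  277.08084521]
 [ 668.32239406 -418.07704288  276.5199602 ]]
side0 2772 [ 324.37101864 -844.59533072   60.08507963] [ 856.40446673 -417.11196892  292.33296755]
[[ 662.35330335 -417.11196892  270.44239941]
 [ 664.01553754 -417.92315801  276.32008807]
 [ 675.44410915 -418.81053368  275.51272864]]
```

```bash
cat >> plan.py <<'E'
CA+=np.pi;TA+=np.pi;BA+=np.pi
TR={"round":tr(80,8),"square":tr(-80,8),"jar":tr(0,8)}
from workcell import *
def st(msg):
    s=read_state();print(msg,"t=%.2f"%s["time"],np.round(s["eef_pos"],1),"gap %.1f"%s["finger_gap"],"F",np.round(s["ft_force"],1));return s
def pick(p,z,ang,up=UP):
    movep([*p,up],down(ang))
    movel([*p,z],max_speed=200);st("at")
    clamp();st("clamped")
    movel([*p,up],max_speed=200);st("lifted")
def place(p,z,ang,up=UP,pre=6,over=5,guard=3,retreat=True):
    movep([*p,up],down(ang))
    movel([*p,z+pre],max_speed=180)
    wait(0.2);st("pre")
    hit=movel([*p,z-over],max_speed=15,guard=guard);s=st("touch %s"%hit)
    if retreat:
        open_gripper();st("open");movel([*p,up],max_speed=200)
E
python3 - <<'E'
from plan import *
pick(OBJ["round"],ZG["round"],CA)
import cv2
for n in("scene","side"):cv2.imwrite(f"pics/{n}1.png",camera(n)["image"])
E
```

```text
at t=3.80 [630.6 -34.9 120.1] gap 85.1 F [ 0.7 -0.3  0.1]
clamped t=4.36 [630.3 -35.  119.4] gap 28.7 F [ 0.6 -1.9  5.7]
lifted t=5.42 [629.5 -34.6 298.9] gap 28.6 F [ 0.4 -0.1 -2.9]
```

View pics/scene1.png

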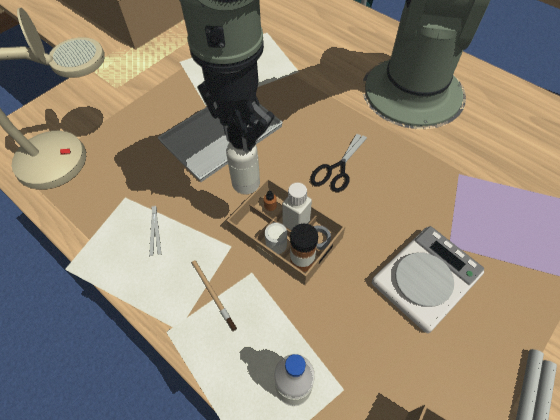

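View pics/side1.png

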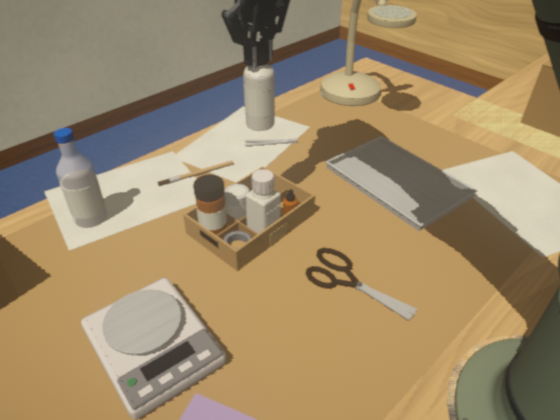

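The bottle hangs upright from the fingers: scene (245,170), side (259,97). Next I'll place it in the tray.

```bash
python3 - <<'E'
from plan import *
place(TR["round"],118,TA)
import cv2
for n in("scene","side"):cv2.imwrite(f"pics/{n}2.png",camera(n)["image"])
E
```

```text
pre t=7.91 [ 551.4 -297.9  124.8] gap 28.5 F [-0.8  0.  -1.7]
touch True t=8.38 [ 551.2 -298.1  118.3] gap 29.0 F [-0.9 -1.6  8.1]
open t=8.97 [ 550.7 -297.5  117.8] gap 85.2 F [0.5 0.1 0.1]
```

View pics/side2.png

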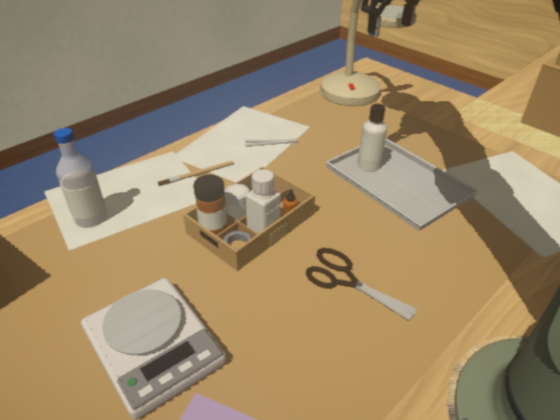

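The round bottle stands upright in the tray at side (372,142). The square bottle and the jar are next.

```bash
python3 - <<'E'
from plan import *
import cv2
pick(OBJ["square"],ZG["square"],CA)
cv2.imwrite("pics/side3a.png",camera("side")["image"])
s=read_state()
if 33<s["finger_gap"]<41: place(TR["square"],ZG["square"]-1,TA)
cv2.imwrite("pics/side3.png",camera("side")["image"])
E
```

```text
at t=12.52 [552.9  31.  103.9] gap 85.6 F [0.1 0.  0.3]
clamped t=13.03 [552.6  31.1 103.5] gap 36.7 F [-0.4 -0.8  6.8]
lifted t=14.16 [551.8  31.3 299. ] gap 36.8 F [ 0.3  0.7 -3.1]
pre t=16.94 [ 392.3 -280.5  108.5] gap 36.6 F [ 0.   0.4 -2.5]
touch True t=17.41 [ 392.  -280.7  102.5] gap 36.4 F [-0.2  0.3  9.4]
open t=17.95 [ 391.8 -280.3  102.2] gap 85.6 F [-0.7 -0.3  0.2]
```

View pics/side3a.png

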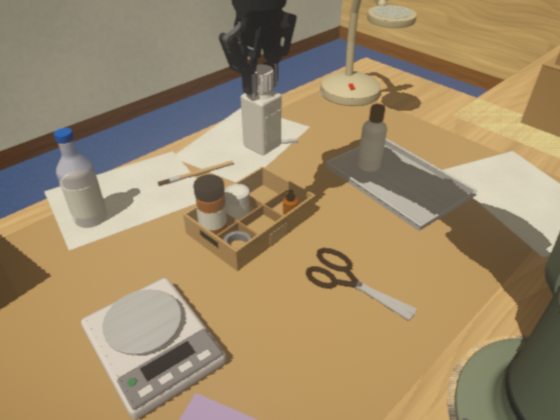

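View pics/side3.png

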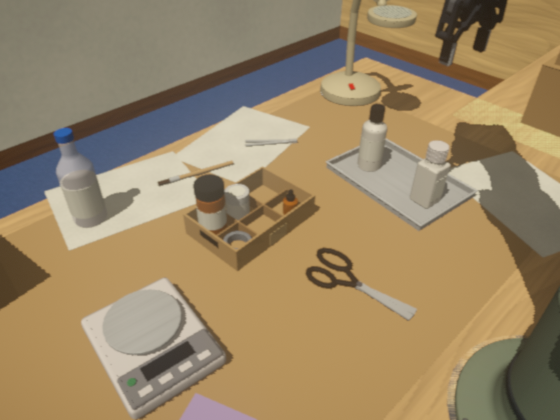

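Both bottles are upright in the tray, at (372,142) and (430,178). The jar is next.

```bash
python3 - <<'E'
from plan import *
import cv2
pick(OBJ["jar"],ZG["jar"],CA)
cv2.imwrite("pics/side4a.png",camera("side")["image"])
s=read_state()
if 49<s["finger_gap"]<57: place(TR["jar"],ZG["jar"]-1,TA)
for n in("scene","side"):
    c=camera(n);cv2.imwrite(f"pics/{n}4.png",c["image"]);np.savez(n+"4.npz",**c)
E
cat > meas.py <<'E'
import numpy as np,cv2
from vis import *
from scipy.optimize import least_squares
def circ(p):
    f=lambda q:np.hypot(p[:,0]-q[0],p[:,1]-q[1])-q[2]
    return least_squares(f,[*p.mean(0),25],loss="soft_l1").x
def measure(tag,items):
    for n in("scene","side"):
        P=pts(dict(np.load(n+tag+".npz"))).reshape(-1,3);P[:,2]-=-0.3 if n=="scene" else .8
        for k,(x,y,z,r) in items.items():
            q=P[(np.hypot(P[:,0]-x,P[:,1]-y)<r)&(abs(P[:,2]-z)<6)]
            if len(q)<20:print(n,k,"few",len(q));continue
            print(n,k,np.round(circ(cv2.convexHull(q[:,:2].astype(np.float32))[:,0].astype(float)),1),"z %.1f"%np.median(q[:,2]),len(q))
E
python3 -c "
from meas import *
measure('4',{'pot':(624,34,64,40),'round':(551,-298,153,40),'jar':(471,-289,123,40),'square':(392,-280,138,40)})"
```

```text
at t=21.98 [617.4 102.4  90. ] gap 85.7 F [ 0.2  0.1 -0. ]
clamped t=22.39 [617.4 102.5  89.9] gap 52.7 F [-0.3 -1.2  8.2]
lifted t=23.60 [616.5 102.6 298.9] gap 52.7 F [-0.6  0.6 -3.4]
pre t=26.68 [ 471.8 -289.2   94.6] gap 52.7 F [ 0.3 -1.1 -3.2]
touch True t=27.13 [ 471.6 -289.3   88.9] gap 53.1 F [0.1 0.1 7.3]
open t=27.57 [ 471.2 -288.8   88.5] gap 85.3 F [ 0.3  1.4 -0. ]
scene pot [624.3  34.3  23.8] z 63.3 372
scene round [ 549.7 -297.1   14.8] z 152.1 114
scene jar [ 470.9 -287.3   27.1] z 122.1 308
scene square [ 390.9 -279.6   18.8] z 137.1 153
side pot [625.   33.8  24. ] z 63.3 336
side round [ 551.3 -297.    15.3] z 151.7 108
side jar [ 472.8 -289.6   27.5] z 122.1 339
side square [ 392.3 -280.3   19. ] z 137.1 210
```

View pics/side4.png

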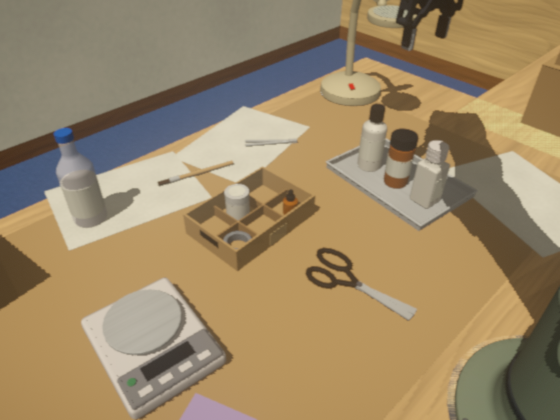

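View pics/scene4.png

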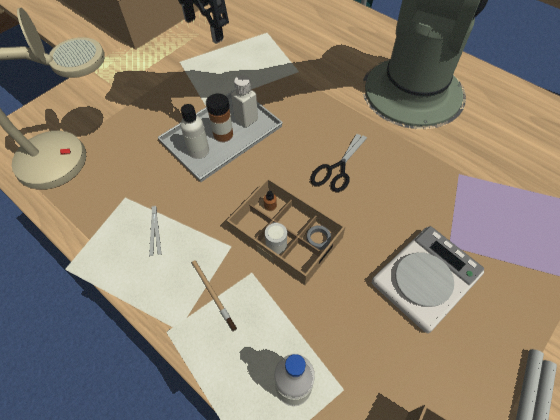

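All three stand upright in the tray: side (372,142), (400,160) and (430,178). The pot is at (624.6,34.1), so I'll move it to the pan now, descending more slowly at the end.

```bash
python3 - <<'E'
from plan import *
import cv2
P=OBJ["pot"]
pick(P,ZG["pot"],CA,up=240)
cv2.imwrite("pics/side5a.png",camera("side")["image"])
s=read_state()
if 43<s["finger_gap"]<51:
    movep([*PAN,240],down(BA)); movel([*PAN,78+5],max_speed=150); wait(.4); st("pre")
    print(movel([*PAN,74],max_speed=5,guard=2)); st("touch")
    open_gripper();st("open");movel([*PAN,240],max_speed=150)
    movep([*PAN,300],down(BA)) if 0 else None
for n in("scene","side"):
    c=camera(n);cv2.imwrite(f"pics/{n}5.png",c["image"]);np.savez(n+"5.npz",**c)
E
python3 -c "
from meas import *
measure('5',{'pot':(501,324,108,40)})"
```

```text
at t=31.42 [625.3  34.1  35.1] gap 85.6 F [ 0.7 -1.   0.1]
clamped t=31.87 [625.   34.4  34.9] gap 46.6 F [-1.9  0.9 11.5]
lifted t=33.05 [624.2  34.4 239. ] gap 46.7 F [ 0.5  1.2 -1.3]
pre t=35.90 [501.  324.4  83.2] gap 46.3 F [ 1.  -0.4 -1.3]
True
touch t=36.85 [500.9 324.3  78.9] gap 46.3 F [-1.4 -1.2  7. ]
open t=37.33 [500.6 324.1  78.4] gap 85.5 F [-0.8 -0.   0.5]
scene pot [500.8 325.3  23.7] z 107.5 485
side pot [500.6 324.5  23.9] z 107.4 769
```

View pics/side5.png

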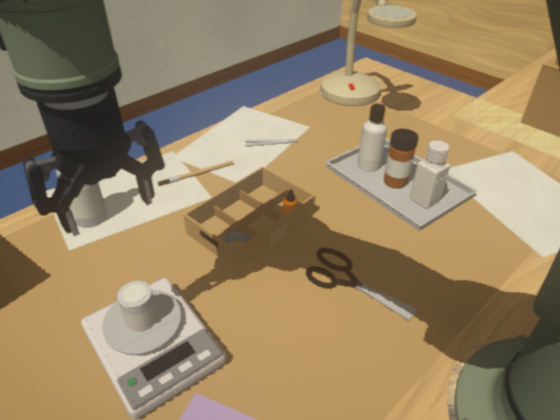

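The pot stands upright on the pan, within 1 mm of its centre: measured at (500.7,324.9). Now I'll return the containers, jar first.

```bash
cat > back.py <<'E'
import sys
from plan import *
import cv2
k=sys.argv[1]
g0={"jar":52.7,"square":36.7,"round":28.7}[k]
p={"round":(550.7,-297.4),"square":(391.8,-280.2),"jar":(471.6,-288.8)}[k]
pick(p,ZG[k]-1,TA)
if abs(read_state()["finger_gap"]-g0)<3:
    place(CELL[k],ZG[k]+.5,CA,pre=8,retreat=False)
    z=read_state()["eef_pos"][2]
    if abs(z-ZG[k]-.7)<3:
        open_gripper();movel([*CELL[k],UP],max_speed=200);st("done")
    else: print("BAD z",z)
else: print("BAD gap")
for n in("scene","side"):
    c=camera(n);cv2.imwrite(f"pics/{n}_{k}b.png",c["image"]);np.savez(f"{n}_{k}b.npz",**c)
E
python3 back.py jar
```

```text
at t=42.07 [ 472.  -289.1   88.9] gap 85.6 F [-0.5 -0.8  0.7]
clamped t=42.48 [ 472.1 -289.1   88.8] gap 52.6 F [-1.2  0.6 11. ]
lifted t=43.68 [ 471.2 -288.5  299.1] gap 52.5 F [ 0.8 -0.5 -3.5]
pre t=46.70 [619.6 101.6  98.1] gap 52.8 F [ 0.2 -0.4 -3.2]
touch True t=47.27 [619.5 101.3  89.9] gap 52.6 F [-1.  -0.   6.6]
done t=48.90 [619.  101.5 299. ] gap 85.6 F [ 0.2  0.1 -1. ]
```

View pics/side_jarb.png

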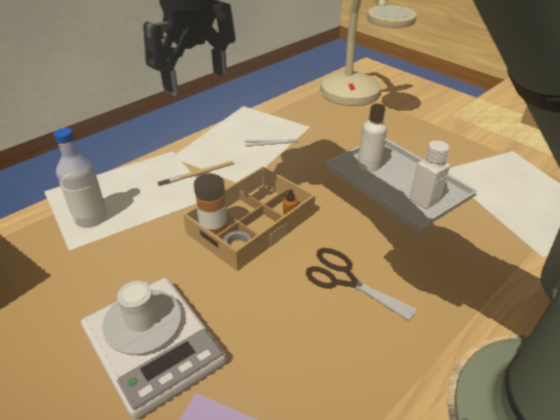

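The jar is back in its cell, upright, at (211,202). The square bottle is next, then the round one.

```bash
python3 back.py square
```

```text
at t=51.77 [ 392.1 -280.5  102.6] gap 85.5 F [ 0.3  0.2 -0. ]
clamped t=52.28 [ 392.1 -280.5  102.4] gap 36.8 F [-1.3 -0.1  7.4]
lifted t=53.42 [ 391.5 -279.8  299.2] gap 36.4 F [ 0.1  0.1 -2.8]
pre t=56.13 [554.1  27.4 112.1] gap 36.5 F [-0.5 -1.2 -2.3]
touch True t=56.72 [553.9  27.1 103.4] gap 36.5 F [-0.9  0.4  8.7]
done t=58.39 [553.3  27.4 299.1] gap 85.4 F [0.3 0.6 1. ]
```

View pics/side_squareb.png

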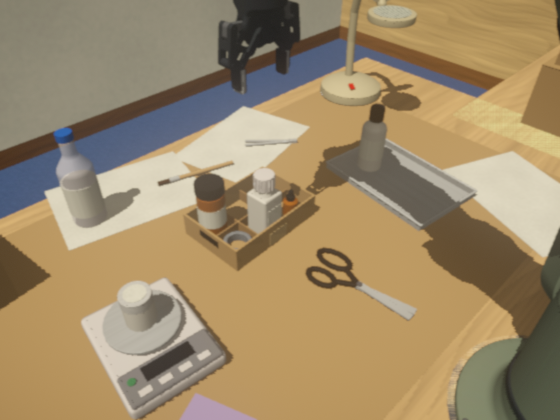

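The square bottle stands in the front middle cell at (264,200). Only the round bottle is left.

```bash
python3 back.py round; python3 - <<'E'
from plan import *
import cv2
movep([480,-200,330],down(CA))
for n in("scene","side"):
    c=camera(n);cv2.imwrite(f"pics/{n}9.png",c["image"]);np.savez(f"{n}9.npz",**c)
from meas import measure
measure('9',{'pot':(501,324,108,40),'round':(*CELL["round"],153,40),'square':(*CELL["square"],138,40),'jar':(*CELL["jar"],123,40)})
print(CELL);st("")
E
```

```text
at t=60.78 [ 551.2 -297.6  119.1] gap 85.5 F [0.1 1.2 0.2]
clamped t=61.34 [ 550.8 -297.8  118.4] gap 28.8 F [-0.4 -1.1  6.8]
lifted t=62.40 [ 550.4 -297.   298.9] gap 28.3 F [ 0.6 -1.  -3.2]
pre t=64.76 [628.2 -38.3 128.2] gap 28.8 F [-0.1 -0.  -2.2]
touch True t=65.34 [628.  -38.5 119.3] gap 28.4 F [-0.4 -1.3  6.9]
done t=66.99 [627.5 -38.1 299. ] gap 85.1 F [ 0.4  0.2 -0.9]
scene pot [500.7 325.3  23.8] z 107.6 484
scene round [627.4 -38.5  15.2] z 153.0 171
scene square [553.5  27.2  18.8] z 137.9 250
scene jar [618.6 100.7  27.1] z 123.3 570
side pot [500.5 324.7  23.7] z 107.4 768
side round [628.5 -38.8  15.5] z 152.6 147
side square [553.9  26.2  19.1] z 137.9 265
side jar [619.1 100.3  27.4] z 123.1 507
{'round': array([627.90811571, -38.33273701]), 'square': array([553.76528206,  27.26330112]), 'jar': array([619.36132018, 101.40613477])}
 t=68.08 [ 480.8 -199.2  329.7] gap 85.5 F [ 0.3 -0.6  0.7]
```

View pics/side9.png

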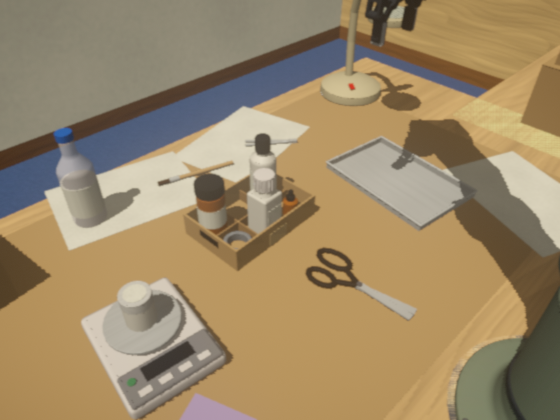

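View pics/scene9.png

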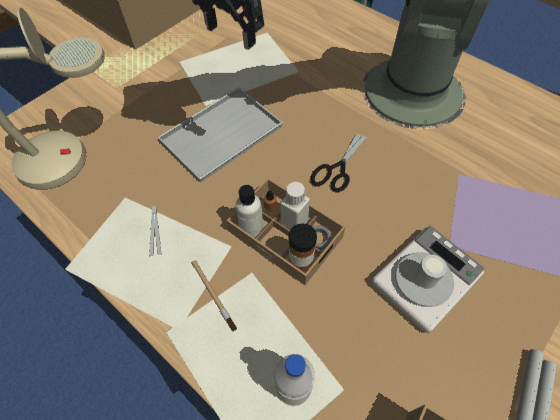

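The last pictures show the containers back in their cells: round (248,210), square (294,205) and jar (302,245) in the scene view. The pot is on the pan at (432,272), the tray is empty, and the tape and dropper are where they were.

```bash
python3 -c "
from workcell import *
finish_job()"
```

```text
the job is handed in; nothing more can be done
```

The job is done and handed in at about 68 s of the 136 s allowed. I stood the round bottle, square bottle and jar upright in the tray and set the pot on the balance pan. Then I put the jar, square bottle and round bottle back in their own cells.

**Final positions:** in the last camera check, from both fixed cameras, the pot was about 1 mm from the pan centre and each container was within about 1.5 mm of its cell centre. All were upright, with their tops at the expected heights.

**Forces:** the readings I took never went above about 12 N, in each case while closing the gripper. The pot's touchdown read about 7 N.

**Tape and dropper:** I checked these by eye only. They look unmoved in the before and after pictures, because my attempt to measure their positions from depth was unreliable. No other check failed or disagreed.

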